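# Take the filter cassette out of the air sampler

### The arm

A 6-joint arm with a two-finger parallel gripper is mounted at the origin on a cart in front of the work surface, level with it; the furniture and walls round the work are solid. World frame = base frame: x ahead of the robot, y to its left, z up, the work surface at z = 0. Lengths are in m, angles in rad, forces in N, time in s.
With the tool pointing down it reaches from about 0.375 to 0.9 m from the base axis. Payload 3.1 kg.
Tool frame: the origin (TCP) lies on the centre line of the jaws, within the pads' length; the fingertips stand 14 mm ahead of it and the grasp point (between the pads) lies 5 mm behind it; z points along the fingers, y is the line along which they close (so a half turn about z gives the same grasp; the last joint's range is limited). The gripper opens to 87 mm and grips with 3 to 60 N. Pads are 19 mm wide; open, the fingers measure 117 mm over their backs; the gripper's body (75 mm by 190 mm) begins 51 mm behind the grasp point.
Start: joints at [1.038, 0.527, 1.433, -0, 1.181, -0.178], TCP at [0.216, 0.586, 0.237] pointing down, gripper open.
Joint ranges: [-3.08, 3.08], [-0.75, 2.2], [0.22, 2.44], [-1.43, 4.57], [0, 2.65], [-2.85, 2.85]. Speed limits (rad/s): [2.79, 2.79, 3.14, 3.14, 3.14, 3.14].

### API

Orientations are given as a unit quaternion [x, y, z, w].
In Python, from rig import robot gives the robot as it stands.
- The arm moves only by the tool move_arm, never from a script. Its argument "commands" is a list of rows, each an object with "hand": the finger opening in cm, from 0 to 8.7; "travel": the shift along the tool's x, y, z in cm, a list of three; "twist": the turn, a rotation vector about the tool's x, y, z in degrees, a list of three. In form: [{"hand": hand, "travel": [dx, dy, dz], "twist": [wx, wy, wz]}, ...]. A call has 1 to 5 rows; each row shifts and turns the commanded pose from where the row before left it, along the tool's axes as they then stand; what a row does not reach is not made up. A row lasts 1/12 s, in which the tool goes at most 41.7 mm and 7.16 degrees, less where a joint would pass 70% of its speed; a pose out of reach is approached as far as the arm can. A call is refused whole if a number of a shift passes 4.17 or a number of a turn 7.16, either way. A call with a gripper value outside its range is refused whole. The fingers move at their own pace and stop on an object; "force" is the grip in N (left out, the last holds). Time passes only in rows, so rows that do not move let the fingers close. It gives the time, the measured TCP pose, the force, the opening and the grip force at its end, in the units of the state.
- robot.get_obs(): the state, without advancing time (a new reading comes with each control period).
- robot.camera(name): name is "scene" or "top" or "wrist"; returns a dict with "frame" (384x512x3 uint8, red, green, blue), "fov_y" (degrees; the focal length in pixels is half the picture's height over the tangent of half this angle, whatever the lens; pixels are square), "cx", "cy" (the principal point, pixels), "k1" (the pictures are not rectified: a ray, as slopes to the right and down, at radius r is drawn at 1 + k1 r^2 times it, then the intrinsics apply), "extrinsics" (4x4, takes a point from camera to world coordinates); the wrist camera has in their place "T_tool_cam" (4x4, takes a point from camera to tool coordinates, whose origin is the TCP and whose axes are the flange's). Camera axes: x right, y down, z forward; pixel columns grow to the right and rows downward; lengths in m; the calibration is good to about 2 mm. A picture is of the moment at which its call begins: read the wrist's pose just before it. There is no depth.
- robot.hand_in(): hands the job in; it is judged then, once.
The state is a dict: "time": time; "q": joint angles; "joint_velocities": joint speeds; "joint_torque": joint torques, N m; "position": TCP position; "tool_rot": TCP orientation; "ft_force": force on the tool from outside, world axes, zero at the start; "moment": the same for the moment, N m; "grip_width": finger opening in m; "grip_force": force on a finger pad.
Only numpy, scipy, OpenCV 4.12 (cv2) and the standard library are available. Lean on these libraries where they do the work, as an engineer would, in place of code of your own. Each camera call takes 0.05 s, during which the arm holds its last target. There are 200 camera calls.

### The job

The filter cassette of the portable air sampler has to come out for inspection. Swing the sampler's carry handle away to the rear until it clicks past its detent and seats against its end stop, then pinch the cassette's two orange side catches together and draw the cassette straight up out of its bay. Finish while still holding it by the pinched catches, upright and still, with its underside well clear above the sampler's top; leave the handle seated and the other things on the bench where they are.

Things in the scene. Friction and masses are not known exactly. Their poses are not given: they have to be found in the camera images.
- sampler: portable air sampler, a box 145 mm deep (x, from -75 to +70), 144 mm wide (y), 95 mm high on rubber feet, slate-blue below, pale grey above, fixed to the bench. Origin: under its centre on the bench; x points from the dark front panel with the display to the rear, y to its left, z up. In the middle of its flat top (z = 95 mm) a bay 59 x 57 mm, 40 mm deep, holds the cassette
- handle_pivot (a point): middle of the carry handle's hinge axis, 70 mm above the bench in the middle of the sampler; the axis runs along the sampler's y
- handle_grip (a point): centre of the handle's black rubber grip, a round bar along the sampler's y, 18 mm in diameter, 116 mm long, 120 mm from the hinge axis: at x = 120 sin(angle), z = 70 + 120 cos(angle) mm in the sampler's frame. The aluminium side arms stand at y = +-82 mm. At the start it stands over the cassette
- carry_handle (a joint): angle of the carry handle (rad): 0 upright, positive to the rear (sampler's +x), range -0.5 to 1.40, start -0.35 to 0.2. Friction holds it where it is left; from about 0.93 two spring balls resist it. 3 to 5 N at the grip pushes it over them (hump at 1.16), then it snaps to its end stop at 1.40: seated (above 1.33). Let go before the hump it stays unseated
- cassette: teal filter cassette, 92 mm high, about 0.2 kg. Origin: centre of its underside, 55 mm above the bench when seated; z up, axes as the sampler's. Lower 40 mm (56 x 54 mm) inside the bay; above the deck two low collars (to x = +-35 mm, z = 45 mm) and a block 52 mm (x) by 31 mm (y) up to z = 91 mm with an orange catch at each side (+-y)
- pinch_point (a point): point midway between the two catch pads, 75 mm above the cassette's underside (130 mm above the bench when seated)
- catch_left_pad (a point): centre of the outer face of the left (+y) orange catch's pad, at y = +30 mm, z = 75 mm of the cassette. Pad 30 mm wide (x), 26 mm high (z = 62 to 88 mm): its lower edge is 22 mm above the sampler's top
- catch_right_pad (a point): the same for the right (-y) catch, at y = -30 mm. The pads are 60 mm apart outside when free, 48 mm when fully pinched
- catch_left (a joint): how far the left catch is pressed inward (m), 0 free to 0.006 fully in; spring 3 N at 0 and 6 N at 0.006. Its hook reaches 3.5 mm under the bay's lip and locks the cassette down until it is pressed in more than about 4 mm
- catch_right (a joint): the same for the right catch
- tape_1: roll of tan tape, 96 mm across, 25 mm high, lying to the right; leave it alone. Origin: centre of underside
- tube_rack: orange micro tube rack, 96 x 168 x 50 mm, to the right of the sampler; leave it alone. Origin: centre of underside
- film_carton: carton 62 x 130 x 62 mm, to the left of the sampler; leave it alone. Origin: centre of underside
- marker: marker pen with blue cap, 129 mm long, lying to the right; leave it alone. Origin: centre of underside
Mind the look-alikes: they are no part of the job. Leave any green look-alike of the sampler alone. Leave any green look-alike of the cassette alone.

How it is judged:
On the way, in this order (a step that is already met when the one before it is completed fails the run):
1. the carry handle is seated behind its detent, the cassette still latched in its bay (value of joint carry_handle above 1.33 rad and z of cassette in the frame of sampler below 0.058 m), for 0.2 s.
2. both catches are pinched by the fingers while the cassette is still in its bay (value of joint each of catch_left, catch_right above 0.004 m and contact force between the fingers and cassette above 2 N and z of cassette in the frame of sampler below 0.065 m), for 0.05 s.
At the end, for the whole second after the job is handed in: Fingers hold the cassette by both catches (each pressed in over 4 mm), underside over 20 mm above the sampler's top, upright within 0.2 rad, still (under 0.03 m/s), touching neither sampler nor handle; the carry handle is still seated (over 1.33 rad) (z of cassette in the frame of sampler above 0.115 m and angle between cassette's own z axis and vertical below 0.2 rad and linear speed of cassette below 0.03 m/s and value of joint each of catch_left, catch_right above 0.004 m and contact force between the fingers and cassette above 2 N and contact force between cassette and sampler below 0.1 N and value of joint carry_handle above 1.33 rad); the arm keeps its last pose, push and grip.
It fails at once if a bystander is pushed more than 20 mm (distance of any of tape_1, tube_rack, film_carton, marker from where it was at the start of the episode above 0.02 m).
It also fails if it takes over 54 s, if anything falls off the work surface, if the arm or the gripper's body presses on something with over 40 N, if the wrist force passes 120 N, or if a joint passes its speed limit or range.

## Working session

There is one attempt and no reset: what is moved stays moved. The work goes in short steps, Python scripts to look and compute and a tool call to move; the robot and the scene stay as the last step left them, time stands still between calls to the robot, and variables do not carry over. Pictures are saved under pics/ and viewed, at most 10 in all, crops included, and the job is handed in when it is done.

Besides the shell and the picture viewer there is one more tool, called after "Request:" as name(argument=value, ...) on one line, values as JSON. move_arm: Moves the arm, as the interface text tells. Its arguments: {"type":"object","properties":{"commands":{"type":"array"},"force":{"type":"number"}},"required":["commands"]}

```bash
mkdir -p pics; ls; cat > h.py <<'E'
import numpy as np,cv2
from rig import robot
from scipy.spatial.transform import Rotation as R
def grab(n):
    o=robot.get_obs(); c=robot.camera(n)
    if n=='wrist':
        T=np.eye(4);T[:3,:3]=R.from_quat(o['tool_rot']).as_matrix();T[:3,3]=o['position']
        c['E']=T@np.array(c['T_tool_cam'])
    else: c['E']=np.array(c['extrinsics'])
    f=c['frame'].shape[0]/2/np.tan(np.radians(c['fov_y'])/2)
    c['K']=np.array([[f,0,c['cx']],[0,f,c['cy']],[0,0,1]]);c['d']=np.array([c['k1'],0,0,0.]);return c
def ray(c,p):
    u=cv2.undistortPoints(np.array(p,float).reshape(-1,1,2),c['K'],c['d']).reshape(-1,2)
    d=np.c_[u,np.ones(len(u))]@c['E'][:3,:3].T
    return c['E'][:3,3],d/np.linalg.norm(d,axis=1)[:,None]
def onz(c,p,z):
    o,d=ray(c,p);return o+d*((z-o[2])/d[:,2])[:,None]
def proj(c,P):
    I=np.linalg.inv(c['E']);return cv2.projectPoints(np.array(P,float).reshape(-1,1,3),cv2.Rodrigues(I[:3,:3])[0],I[:3,3],c['K'],c['d'])[0].reshape(-1,2)
def save(c,n): cv2.imwrite(f'pics/{n}.png',c['frame'][...,::-1])
E
python3 - <<'E'
from h import *
for n in ['scene','top']:
    c=grab(n);save(c,n);print(n,c['E'].round(3).tolist(),c['K'].round(1).tolist(),c['k1'])
a=[cv2.imread(f'pics/{n}.png') for n in ['scene','top']]
print({k:np.round(v,3) for k,v in robot.get_obs().items()})
E
```

```text
pics
scene [[0.585, -0.462, 0.667, -0.25], [-0.811, -0.344, 0.473, -0.647], [0.011, -0.817, -0.576, 0.837], [0.0, 0.0, 0.0, 1.0]] [[381.3, 0.0, 250.4], [0.0, 381.3, 191.5], [0.0, 0.0, 1.0]] -0.07628940762124409
top [[-0.006, -0.991, 0.136, 0.395], [-1.0, 0.005, -0.005, -0.062], [0.005, -0.136, -0.991, 1.458], [0.0, 0.0, 0.0, 1.0]] [[360.1, 0.0, 260.1], [0.0, 360.1, 185.0], [0.0, 0.0, 1.0]] -0.05836424026642894
{'time': np.float64(0.1), 'q': array([ 1.039,  0.528,  1.434, -0.   ,  1.181, -0.179]), 'joint_velocities': array([ 0.001, -0.003, -0.003,  0.   ,  0.   , -0.   ]), 'joint_torque': array([  0.   , -44.099, -17.715,   0.064,   0.053,  -0.   ]), 'position': array([0.216, 0.586, 0.236]), 'tool_rot': array([ 0.176,  0.984, -0.001, -0.   ]), 'ft_force': array([-0.382,  0.321,  0.061]), 'moment': array([ 0.002, -0.021, -0.066]), 'grip_force': np.float64(0.0), 'grip_width': np.float64(0.087)}
```

View pics/scene.png

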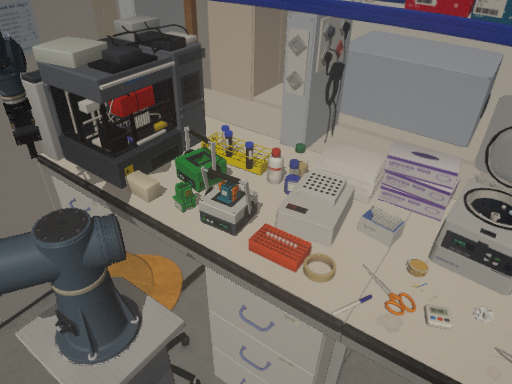

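View pics/top.png

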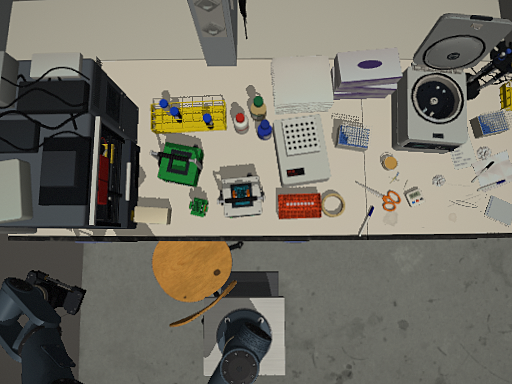

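Candidates: the grey/slate sampler with teal cassette is at scene (228,205), top (240,195). The look-alikes are the green sampler at scene (201,165), top (180,163), and the green cassette at scene (185,196), top (199,207). By the description I choose the first, and check it with a close crop.

```bash
python3 - <<'E'
from h import *
a=cv2.imread('pics/scene.png')[140:250,165:285];b=cv2.imread('pics/top.png')[160:230,200:280]
a=cv2.resize(a,(432,396),interpolation=cv2.INTER_CUBIC);b=cv2.resize(b,None,fx=4.5,fy=4.5,interpolation=cv2.INTER_CUBIC)
o=np.zeros((396,432+360,3),np.uint8);o[:,:432]=a;o[:315,432:]=b[:315,:360];cv2.imwrite('pics/crop.png',o)
c=grab('top');print(onz(c,[[240,195],[219,216],[262,216]],0.095).round(3))
E
```

```text
[[ 0.544  0.007  0.095]
 [ 0.464  0.087  0.095]
 [ 0.464 -0.076  0.095]]
```

View pics/crop.png

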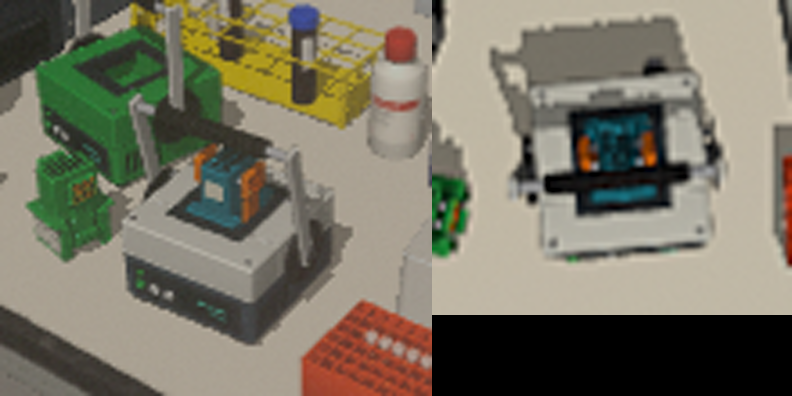

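The crop confirms it: slate-blue/pale-grey sampler, teal cassette with orange catches, and the handle's black bar slightly robot-side of the cassette. The front panel faces the robot and yaw is small. I'll write a row planner and move to a close wrist view.

```bash
cat >> h.py <<'E'
def plan(targets,hand=8.7):
    # targets: list of (xyz, yaw of tool y in deg, nrows); tool down. prints rows in tool axes
    o=robot.get_obs();p=o['position'].copy() if hasattr(o['position'],'copy') else np.array(o['position'])
    m=R.from_quat(o['tool_rot'])
    for t,yaw,n in targets:
        a=np.radians(yaw);y=np.array([np.cos(a),np.sin(a),0]);z=np.array([0,0,-1.]);g=R.from_matrix(np.c_[np.cross(y,z),y,z])
        rv=(m.inv()*g).as_rotvec();st=R.from_rotvec(rv/n);dp=(np.array(t)-p)/n
        for i in range(n):
            print('T',(m.inv().apply(dp)*100).round(2).tolist(),'W',np.degrees(rv/n).round(2).tolist());m=m*st
        p=np.array(t,float)
E
python3 - <<'E'
from h import *
c=robot.camera('wrist');print(np.round(c['T_tool_cam'],3).tolist(),c['fov_y'],c['k1'])
plan([((.216,.586,.40),69.8,4),((.42,.0,.42),0,18)])
E
```

```text
[[-0.0, -0.959, -0.282, 0.078], [1.0, -0.0, 0.0, -0.0], [-0.0, -0.282, 0.959, -0.148], [0.0, 0.0, 0.0, 1.0]] 63.22659063246932 -0.06258392701466059
T [0.01, -0.01, -4.1] W [-0.02, -0.0, -0.02]
T [0.01, -0.01, -4.1] W [-0.02, -0.0, -0.02]
T [0.01, -0.0, -4.1] W [-0.02, -0.0, -0.02]
T [0.01, -0.0, -4.1] W [-0.02, -0.0, -0.02]
T [-2.19, -2.66, -0.11] W [0.0, 0.0, 3.88]
T [-2.36, -2.51, -0.11] W [0.0, 0.0, 3.88]
T [-2.53, -2.34, -0.11] W [0.0, 0.0, 3.88]
T [-2.68, -2.17, -0.11] W [0.0, 0.0, 3.88]
T [-2.82, -1.98, -0.11] W [0.0, 0.0, 3.88]
T [-2.95, -1.79, -0.11] W [0.0, 0.0, 3.88]
T [-3.06, -1.58, -0.11] W [0.0, 0.0, 3.88]
T [-3.16, -1.37, -0.11] W [0.0, 0.0, 3.88]
T [-3.25, -1.16, -0.11] W [0.0, 0.0, 3.88]
T [-3.32, -0.93, -0.11] W [0.0, 0.0, 3.88]
T [-3.37, -0.71, -0.11] W [0.0, 0.0, 3.88]
T [-3.41, -0.48, -0.11] W [0.0, 0.0, 3.88]
T [-3.44, -0.24, -0.11] W [0.0, 0.0, 3.88]
T [-3.45, -0.01, -0.11] W [0.0, 0.0, 3.88]
T [-3.44, 0.22, -0.11] W [0.0, 0.0, 3.88]
T [-3.42, 0.45, -0.11] W [0.0, 0.0, 3.88]
T [-3.38, 0.68, -0.11] W [0.0, 0.0, 3.88]
T [-3.32, 0.91, -0.11] W [0.0, 0.0, 3.88]
```

Request:
move_arm(commands=[{"hand": 8.7,"travel": [0,0,-4.1],"twist": [0,0,0]},{"hand": 8.7,"travel": [0,0,-4.1],"twist": [0,0,0]},{"hand": 8.7,"travel": [0,0,-4.1],"twist": [0,0,0]},{"hand": 8.7,"travel": [0,0,-4.1],"twist": [0,0,0]},{"hand": 8.7,"travel": [-2.2,-2.65,-0.1],"twist": [0,0,3.9]}])

```text
time: 0.62
position: [0.2291, 0.5611, 0.4113]
tool_rot: [0.208, 0.978, 0.011, 0.003]
ft_force: [2.1, 1.1, 1.1]
grip_width: 0.087
grip_force: 0.0
```

Request:
move_arm(commands=[{"hand": 8.7,"travel": [-2.35,-2.5,-0.1],"twist": [0,0,3.9]},{"hand": 8.7,"travel": [-2.5,-2.35,-0.1],"twist": [0,0,3.9]},{"hand": 8.7,"travel": [-2.7,-2.15,-0.1],"twist": [0,0,3.9]},{"hand": 8.7,"travel": [-2.8,-2.0,-0.1],"twist": [0,0,3.9]},{"hand": 8.7,"travel": [-2.95,-1.8,-0.1],"twist": [0,0,3.9]}])

```text
time: 1.03
position: [0.2837, 0.3893, 0.4064]
tool_rot: [0.373, 0.928, -0.0, 0.0]
ft_force: [0.9, -1.2, 0.9]
grip_width: 0.087
grip_force: 0.0
```

Request:
move_arm(commands=[{"hand": 8.7,"travel": [-3.05,-1.6,-0.1],"twist": [0,0,3.9]},{"hand": 8.7,"travel": [-3.15,-1.35,-0.1],"twist": [0,0,3.9]},{"hand": 8.7,"travel": [-3.25,-1.15,-0.1],"twist": [0,0,3.9]},{"hand": 8.7,"travel": [-3.3,-0.95,-0.1],"twist": [0,0,3.9]},{"hand": 8.7,"travel": [-3.35,-0.7,-0.1],"twist": [0,0,3.9]}])

```text
time: 1.45
position: [0.3392, 0.2269, 0.4116]
tool_rot: [0.525, 0.851, 0.0, 0.0]
ft_force: [0.2, 0.4, 0.9]
grip_width: 0.0872
grip_force: 0.0
```

Request:
move_arm(commands=[{"hand": 8.7,"travel": [-3.4,-0.5,-0.1],"twist": [0,0,3.9]},{"hand": 8.7,"travel": [-3.45,-0.25,-0.1],"twist": [0,0,3.9]},{"hand": 8.7,"travel": [-3.45,0,-0.1],"twist": [0,0,3.9]},{"hand": 8.7,"travel": [-3.45,0.2,-0.1],"twist": [0,0,3.9]},{"hand": 8.7,"travel": [-3.4,0.45,-0.1],"twist": [0,0,3.9]}])

```text
time: 1.87
position: [0.3945, 0.0637, 0.4167]
tool_rot: [0.662, 0.75, 0.0, 0.0]
ft_force: [0.9, 0.4, -0.3]
grip_width: 0.0869
grip_force: 0.0
```

Request:
move_arm(commands=[{"hand": 8.7,"travel": [-3.4,0.7,-0.1],"twist": [0,0,3.9]},{"hand": 8.7,"travel": [-3.3,0.9,-0.1],"twist": [0,0,3.9]},{"hand": 8.7,"travel": [0,0,0],"twist": [0,0,0]},{"hand": 8.7,"travel": [0,0,0],"twist": [0,0,0]}])

```text
time: 2.2
position: [0.4171, -0.0013, 0.4182]
tool_rot: [0.711, 0.703, -0.0, -0.001]
ft_force: [0.1, 0.7, -1.7]
grip_width: 0.087
grip_force: 0.0
```

```bash
python3 - <<'E'
from h import *
c=grab('wrist');np.save('pics/w1E.npy',c['E']);f=c['frame']
cv2.imwrite('pics/w1raw.png',f[...,::-1]);o=robot.get_obs();print(o['time'],o['position'],o['tool_rot'],o['q'])
cv2.imwrite('pics/w1.png',cv2.resize(f[...,::-1],(768,576)))
E
```

```text
2.25 [ 4.16525575e-01 -8.41749420e-05  4.18204560e-01] [ 7.10428887e-01  7.03768541e-01 -7.65987492e-05 -7.93868769e-04] [-2.70427752e-01  3.95613836e-02  1.62975266e+00  6.58602073e-04
  1.47373284e+00 -2.61072865e-01]
```

View pics/w1.png

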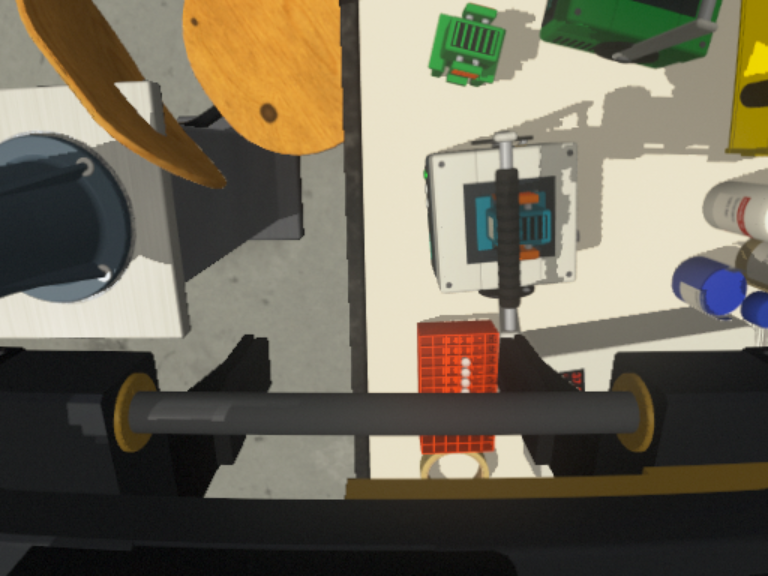

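The wrist view shows the sampler near (500,220) and the dark bay around (463–556, 178–264). The black handle bar runs at x≈508 from y≈165 to 305, and the orange catches are at (528,198) and (523,253). I'll zoom in to place the corners precisely.

```bash
python3 - <<'E'
from h import *
f=cv2.imread('pics/w1raw.png')
cv2.imwrite('pics/w1z.png',cv2.resize(f[85:225,275:395],None,fx=4.2,fy=4.2,interpolation=cv2.INTER_CUBIC))
E
```

```text
(no output)
```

View pics/w1z.png

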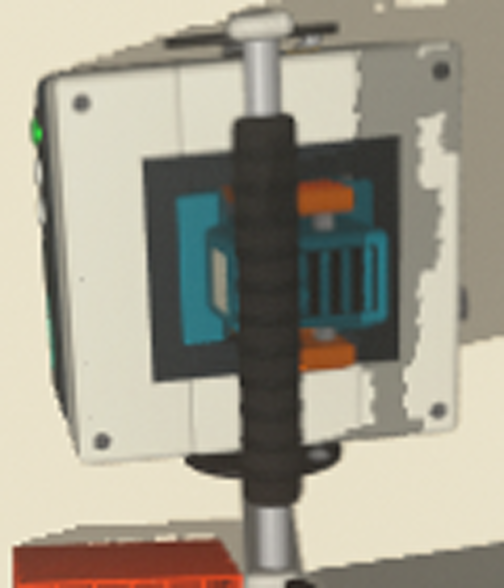

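```bash
cat > m.py <<'E'
from h import *
c=grab('wrist')
def px(L): return (np.array(L)+.5)/4.2-.5+[275,85]
for n,L in dict(screw=[(81,103),(441,71),(437,411),(101,441)],deck=[(50,75),(461,42),(457,430),(82,463)],bay=[(143,158),(400,136),(399,360),(153,382)]).items():
    P=onz(c,px(L),.095)[:,:2];print(n,P.round(4).tolist(),'ctr',P.mean(0).round(4))
    e=np.roll(P,-1,0)-P;print(' len',np.linalg.norm(e,axis=1).round(4),'ang',(np.degrees(np.arctan2(e[:,1],e[:,0]))).round(1))
for z in(.185,.187,.19): print(z,onz(c,px([(264,116),(272,505),(233,140),(296,140),(240,480),(302,480)]),z).round(4)[:,:2].tolist())
# orange pads
hsv=cv2.cvtColor(c['frame'],cv2.COLOR_RGB2HSV)
E
python3 m.py
```

```text
screw [[0.4727, 0.0633], [0.5992, 0.0741], [0.6094, -0.0493], [0.483, -0.0599]] ctr [0.541  0.0071]
 len [0.127  0.1239 0.1268 0.1236] ang [   4.9  -85.3 -175.2   94.8]
deck [[0.4617, 0.0729], [0.6054, 0.084], [0.6178, -0.0568], [0.4761, -0.0685]] ctr [0.5402 0.0079]
 len [0.1442 0.1414 0.1422 0.1421] ang [   4.4  -85.  -175.3   95.8]
bay [[0.495, 0.0442], [0.5864, 0.0517], [0.5931, -0.0296], [0.5016, -0.0373]] ctr [0.544  0.0072]
 len [0.0916 0.0816 0.0917 0.0818] ang [   4.7  -85.3 -175.2   94.6]
0.185 [[0.5143, 0.0621], [0.524, -0.0548], [0.5058, 0.0555], [0.524, 0.0554], [0.5135, -0.0466], [0.5327, -0.0468]]
0.187 [[0.5138, 0.0622], [0.5234, -0.0541], [0.5053, 0.0556], [0.5234, 0.0555], [0.513, -0.0459], [0.5321, -0.0461]]
0.19 [[0.5131, 0.0623], [0.5226, -0.0531], [0.5046, 0.0557], [0.5226, 0.0557], [0.5123, -0.045], [0.5312, -0.0452]]
```

```bash
python3 - <<'E'
from h import *
c=grab('wrist');print('bottle left edge',onz(c,np.array([(705,205),(672,280)])/1.5,.1).round(3).tolist())
O=np.array([.5432,.0075]);a=np.radians(4.8);ex=np.array([np.cos(a),np.sin(a)])
def T(th,dz=.004): return (*(O+ex*.12*np.sin(th)),.07+.12*np.cos(th)+dz)
t=T(-.21);print(t)
plan([((t[0],t[1],.27),4.8,6),(t,4.8,5)]+[(T(x),4.8,2) for x in np.linspace(-.21,1.26,11)[1:]])
E
```

```text
bottle left edge [[0.744, 0.025, 0.1], [0.721, -0.055, 0.1]]
(np.float64(0.5182725438036194), np.float64(0.005406783019152948), np.float64(0.19136370976689782))
T [0.08, 1.7, 2.47] W [-0.01, -0.01, -0.86]
T [0.06, 1.7, 2.47] W [-0.01, -0.01, -0.86]
T [0.03, 1.7, 2.47] W [-0.01, -0.01, -0.86]
T [0.01, 1.7, 2.47] W [-0.01, -0.01, -0.86]
T [-0.02, 1.7, 2.47] W [-0.01, -0.01, -0.86]
T [-0.04, 1.7, 2.47] W [-0.01, -0.01, -0.86]
T [-0.0, -0.0, 1.57] W [0.0, -0.0, 0.0]
T [-0.0, -0.0, 1.57] W [0.0, -0.0, 0.0]
T [-0.0, -0.0, 1.57] W [0.0, -0.0, 0.0]
T [-0.0, -0.0, 1.57] W [0.0, -0.0, 0.0]
T [-0.0, -0.0, 1.57] W [0.0, -0.0, 0.0]
T [-0.0, 0.87, -0.12] W [0.0, 0.0, 0.0]
T [-0.0, 0.87, -0.12] W [0.0, 0.0, 0.0]
T [-0.0, 0.88, 0.01] W [-0.0, -0.0, 0.0]
T [-0.0, 0.88, 0.01] W [-0.0, -0.0, 0.0]
T [0.0, 0.87, 0.14] W [0.0, -0.0, 0.0]
T [0.0, 0.87, 0.14] W [0.0, -0.0, 0.0]
T [-0.0, 0.84, 0.26] W [0.0, 0.0, 0.0]
T [-0.0, 0.84, 0.26] W [0.0, 0.0, 0.0]
T [-0.0, 0.79, 0.38] W [-0.0, -0.0, 0.0]
T [-0.0, 0.79, 0.38] W [-0.0, -0.0, 0.0]
T [-0.0, 0.73, 0.5] W [0.0, -0.0, 0.0]
T [-0.0, 0.73, 0.5] W [0.0, -0.0, 0.0]
T [0.0, 0.65, 0.6] W [0.0, 0.0, 0.0]
T [0.0, 0.65, 0.6] W [0.0, 0.0, 0.0]
T [-0.0, 0.55, 0.69] W [-0.0, -0.0, 0.0]
T [-0.0, 0.55, 0.69] W [-0.0, -0.0, 0.0]
T [-0.0, 0.45, 0.76] W [0.0, -0.0, 0.0]
T [-0.0, 0.45, 0.76] W [0.0, -0.0, 0.0]
T [0.0, 0.33, 0.82] W [0.0, 0.0, 0.0]
T [0.0, 0.33, 0.82] W [0.0, 0.0, 0.0]
```

Request:
move_arm(commands=[{"hand": 8.7,"travel": [0,1.7,2.5],"twist": [0,0,-0.9]},{"hand": 8.7,"travel": [0,1.7,2.5],"twist": [0,0,-0.9]},{"hand": 8.7,"travel": [0,1.7,2.5],"twist": [0,0,-0.9]},{"hand": 8.7,"travel": [0,1.7,2.4],"twist": [0,0,-0.9]},{"hand": 8.7,"travel": [0,1.7,2.4],"twist": [0,0,-0.8]}])

```text
time: 2.77
position: [0.502, 0.004, 0.2947]
tool_rot: [0.681, 0.732, 0.0, 0.0]
ft_force: [-0.2, -0.6, 0.6]
grip_width: 0.0869
grip_force: 0.0
```

Request:
move_arm(commands=[{"hand": 8.7,"travel": [0,1.7,2.4],"twist": [0,0,-0.8]},{"hand": 8.7,"travel": [0,0,0],"twist": [0,0,0]},{"hand": 8.7,"travel": [0,0,0],"twist": [0,0,0]}])

```text
time: 3.02
position: [0.5178, 0.0049, 0.2704]
tool_rot: [0.676, 0.737, -0.001, -0.002]
ft_force: [0.3, 1.3, -0.1]
grip_width: 0.0872
grip_force: 0.0
```

```bash
python3 - <<'E'
from h import *
c=grab('wrist');cv2.imwrite('pics/w2.png',cv2.resize(c['frame'][...,::-1],(768,576)))
o=robot.get_obs();print(o['time'],o['position'].round(4));P=proj(c,[(.5183,.0054,.1874),(.5432,.0075,.095)]);print(P*1.5)
t=np.array((.5183,.0054,.191));plan([(t,4.8,5)])
E
```

```text
3.0667 [0.5181 0.0045 0.2717]
[[385.77619215 302.73841575]
 [420.88467074 261.76569717]]
T [0.02, 0.01, 1.61] W [-0.02, -0.0, 0.01]
T [0.02, 0.01, 1.61] W [-0.02, -0.0, 0.01]
T [0.02, 0.01, 1.61] W [-0.02, -0.0, 0.01]
T [0.02, 0.01, 1.61] W [-0.02, -0.0, 0.01]
T [0.02, 0.01, 1.61] W [-0.02, -0.0, 0.01]
```

View pics/w2.png

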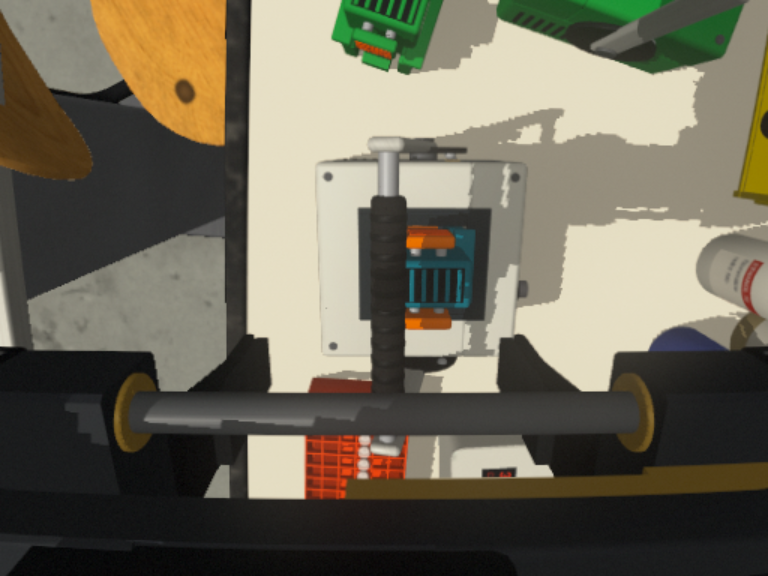

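The bar is centred at (388,296) against a predicted (386,303), so the estimate holds, and it lies parallel to the tool x axis. Descending and gripping.

Request:
move_arm(commands=[{"hand": 8.7,"travel": [0,0,1.6],"twist": [0,0,0]},{"hand": 8.7,"travel": [0,0,1.6],"twist": [0,0,0]},{"hand": 8.7,"travel": [0,0,1.6],"twist": [0,0,0]},{"hand": 8.7,"travel": [0,0,1.6],"twist": [0,0,0]},{"hand": 8.7,"travel": [0,0,1.6],"twist": [0,0,0]}])

```text
time: 3.48
position: [0.519, 0.0036, 0.1934]
tool_rot: [0.677, 0.736, 0.001, 0.002]
ft_force: [0.8, -0.0, 0.0]
grip_width: 0.0872
grip_force: 0.0
```

Request:
move_arm(commands=[{"hand": 1.0,"travel": [0,0,0],"twist": [0,0,0]},{"hand": 1.0,"travel": [0,0,0],"twist": [0,0,0]},{"hand": 1.0,"travel": [0,0,0],"twist": [0,0,0]},{"hand": 1.0,"travel": [0,0,0],"twist": [0,0,0]},{"hand": 1.0,"travel": [0,0,0],"twist": [0,0,0]}], force=20)

```text
time: 3.9
position: [0.5195, 0.0031, 0.193]
tool_rot: [0.677, 0.736, 0.001, 0.001]
ft_force: [0.4, 0.3, -0.6]
grip_width: 0.0615
grip_force: 0.0
```

Request:
move_arm(commands=[{"hand": 1.0,"travel": [0,0,0],"twist": [0,0,0]},{"hand": 1.0,"travel": [0,0,0],"twist": [0,0,0]},{"hand": 1.0,"travel": [0,0,0],"twist": [0,0,0]}])

```text
time: 4.15
position: [0.5189, 0.0032, 0.1918]
tool_rot: [0.677, 0.736, 0.0, 0.0]
ft_force: [-0.8, 0.1, -0.2]
grip_width: 0.0416
grip_force: 0.0
```

Request:
move_arm(commands=[{"hand": 1.0,"travel": [0,0,0],"twist": [0,0,0]},{"hand": 1.0,"travel": [0,0,0],"twist": [0,0,0]},{"hand": 1.0,"travel": [0,0,0],"twist": [0,0,0]},{"hand": 1.0,"travel": [0,0,0],"twist": [0,0,0]},{"hand": 1.0,"travel": [0,0,0],"twist": [0,0,0]}])

```text
time: 4.57
position: [0.5188, 0.0032, 0.1915]
tool_rot: [0.677, 0.736, -0.0, -0.0]
ft_force: [0.2, -0.1, -0.3]
grip_width: 0.0173
grip_force: 20.0
```

Request:
move_arm(commands=[{"hand": 1.0,"travel": [0,0,0],"twist": [0,0,0]},{"hand": 1.0,"travel": [0,0,0],"twist": [0,0,0]}])

```text
time: 4.73
position: [0.5188, 0.0032, 0.1915]
tool_rot: [0.677, 0.736, -0.0, -0.0]
ft_force: [0.1, 0.4, -0.4]
grip_width: 0.0172
grip_force: 20.0
```

Gripped. Now along the arc, with feedback along the way.

Request:
move_arm(commands=[{"hand": 1.0,"travel": [0,0.87,-0.12],"twist": [0,0,0]},{"hand": 1.0,"travel": [0,0.87,-0.12],"twist": [0,0,0]},{"hand": 1.0,"travel": [0,0.88,0.01],"twist": [0,0,0]},{"hand": 1.0,"travel": [0,0.88,0.01],"twist": [0,0,0]}])

```text
time: 5.07
position: [0.5544, 0.006, 0.1939]
tool_rot: [0.677, 0.736, -0.0, -0.0]
ft_force: [-2.9, -1.2, 3.5]
grip_width: 0.0171
grip_force: 20.0
```

Request:
move_arm(commands=[{"hand": 1.0,"travel": [0,0.87,0.14],"twist": [0,0,0]},{"hand": 1.0,"travel": [0,0.87,0.14],"twist": [0,0,0]},{"hand": 1.0,"travel": [0,0.84,0.26],"twist": [0,0,0]},{"hand": 1.0,"travel": [0,0.84,0.26],"twist": [0,0,0]}])

```text
time: 5.4
position: [0.5888, 0.0088, 0.1853]
tool_rot: [0.677, 0.736, -0.0, 0.0]
ft_force: [-2.7, -2.4, 0.2]
grip_width: 0.0177
grip_force: 20.0
```

Request:
move_arm(commands=[{"hand": 1.0,"travel": [0,0.79,0.38],"twist": [0,0,0]},{"hand": 1.0,"travel": [0,0.79,0.38],"twist": [0,0,0]},{"hand": 1.0,"travel": [0,0.73,0.5],"twist": [0,0,0]},{"hand": 1.0,"travel": [0,0.73,0.5],"twist": [0,0,0]}])

```text
time: 5.73
position: [0.6187, 0.0113, 0.1674]
tool_rot: [0.677, 0.736, -0.0, -0.0]
ft_force: [-2.1, -2.8, 0.4]
grip_width: 0.0174
grip_force: 20.0
```

```bash
python3 - <<'E'
from h import *
o=robot.get_obs();print({k:np.round(o[k],3) for k in('time','q','position','tool_rot','ft_force','grip_width')})
O=np.array([.5432,.0075]);a=np.radians(4.8);v=np.array(o['position'][:2])-O;print('x',v@[np.cos(a),np.sin(a)],'th',np.arctan2(v@[np.cos(a),np.sin(a)],o['position'][2]-.004-.07),np.hypot(v@[np.cos(a),np.sin(a)],o['position'][2]-.074))
E
```

```text
{'time': np.float64(5.733), 'q': array([-0.162,  0.601,  1.513, -0.   ,  1.028, -0.244]), 'position': array([0.619, 0.011, 0.167]), 'tool_rot': array([ 0.677,  0.736, -0.   , -0.   ]), 'ft_force': array([-2.115, -2.776,  0.39 ]), 'grip_width': np.float64(0.017)}
x 0.07552581521257003 th 0.6797969404772755 0.12014253278058111
```

Request:
move_arm(commands=[{"hand": 1.0,"travel": [0,0.65,0.6],"twist": [0,0,0]},{"hand": 1.0,"travel": [0,0.65,0.6],"twist": [0,0,0]},{"hand": 1.0,"travel": [0,0.55,0.69],"twist": [0,0,0]},{"hand": 1.0,"travel": [0,0.55,0.69],"twist": [0,0,0]}])

```text
time: 6.07
position: [0.6425, 0.0133, 0.1416]
tool_rot: [0.677, 0.736, -0.0, -0.0]
ft_force: [-2.2, -3.6, 1.7]
grip_width: 0.0175
grip_force: 20.0
```

Request:
move_arm(commands=[{"hand": 1.0,"travel": [0,0.45,0.76],"twist": [0,0,0]},{"hand": 1.0,"travel": [0,0.45,0.76],"twist": [0,0,0]},{"hand": 1.0,"travel": [0,0.33,0.82],"twist": [0,0,0]},{"hand": 1.0,"travel": [0,0.33,0.82],"twist": [0,0,0]},{"hand": 1.0,"travel": [0,0,0],"twist": [0,0,0]}])

```text
time: 6.48
position: [0.6582, 0.0147, 0.1084]
tool_rot: [0.677, 0.736, 0.0, 0.0]
ft_force: [0.9, -2.2, -3.9]
grip_width: 0.0175
grip_force: 20.0
```

```bash
python3 - <<'E'
from h import *
o=robot.get_obs();print({k:np.round(o[k],3) for k in('time','position','tool_rot','ft_force','grip_width')})
O=np.array([.5432,.0075]);a=np.radians(4.8);v=np.array(o['position'][:2])-O;x=v@[np.cos(a),np.sin(a)];print('x',x,'th',np.arctan2(x,o['position'][2]-.004-.07),np.hypot(x,o['position'][2]-.074))
E
```

```text
{'time': np.float64(6.483), 'position': array([0.658, 0.015, 0.108]), 'tool_rot': array([0.677, 0.736, 0.   , 0.   ]), 'ft_force': array([ 0.923, -2.245, -3.924]), 'grip_width': np.float64(0.017)}
x 0.11520634778144266 th 1.2802991884265111 0.1202443956546016
```

Past the hump: the spring now pulls the tool down. Opening a little to let it snap, then lifting.

Request:
move_arm(commands=[{"hand": 4.0,"travel": [0,0,0],"twist": [0,0,0]},{"hand": 4.0,"travel": [0,0,0],"twist": [0,0,0]},{"hand": 4.0,"travel": [0,0,0],"twist": [0,0,0]},{"hand": 4.0,"travel": [0,0,0],"twist": [0,0,0]},{"hand": 4.0,"travel": [0,0,0],"twist": [0,0,0]}])

```text
time: 6.9
position: [0.6578, 0.015, 0.1113]
tool_rot: [0.677, 0.736, 0.001, 0.0]
ft_force: [-0.5, -0.2, 1.4]
grip_width: 0.0378
grip_force: 0.0
```

Request:
move_arm(commands=[{"hand": 4.0,"travel": [0,0,-1],"twist": [0,0,0]},{"hand": 4.0,"travel": [0,0,-2],"twist": [0,0,0]},{"hand": 4.0,"travel": [0,0,-3],"twist": [0,0,0]},{"hand": 4.0,"travel": [0,0,-3],"twist": [0,0,0]},{"hand": 4.0,"travel": [0,0,-3],"twist": [0,0,0]}])

```text
time: 7.32
position: [0.6573, 0.0148, 0.2328]
tool_rot: [0.677, 0.736, 0.0, 0.0]
ft_force: [0.2, -0.2, -0.2]
grip_width: 0.0402
grip_force: 0.0
```

```bash
python3 - <<'E'
from h import *
o=robot.get_obs();print({k:np.round(o[k],3) for k in('time','position','tool_rot','ft_force','grip_width')})
plan([((.45,.0,.33),90,14)])
E
```

```text
{'time': np.float64(7.317), 'position': array([0.657, 0.015, 0.233]), 'tool_rot': array([0.677, 0.736, 0.   , 0.   ]), 'ft_force': array([ 0.16 , -0.182, -0.163]), 'grip_width': np.float64(0.04)}
T [0.02, -1.48, -0.69] W [0.0, 0.0, -6.09]
T [0.17, -1.47, -0.69] W [0.0, 0.0, -6.09]
T [0.33, -1.45, -0.69] W [0.0, 0.0, -6.09]
T [0.48, -1.4, -0.69] W [0.0, 0.0, -6.09]
T [0.63, -1.35, -0.69] W [0.0, 0.0, -6.09]
T [0.77, -1.27, -0.69] W [0.0, 0.0, -6.09]
T [0.9, -1.18, -0.69] W [0.0, 0.0, -6.09]
T [1.02, -1.08, -0.69] W [0.0, 0.0, -6.09]
T [1.13, -0.97, -0.69] W [0.0, 0.0, -6.09]
T [1.22, -0.84, -0.69] W [0.0, 0.0, -6.09]
T [1.31, -0.71, -0.69] W [0.0, 0.0, -6.09]
T [1.37, -0.56, -0.69] W [0.0, 0.0, -6.09]
T [1.43, -0.42, -0.69] W [0.0, 0.0, -6.09]
T [1.46, -0.26, -0.69] W [0.0, 0.0, -6.09]
```

Request:
move_arm(commands=[{"hand": 8.7,"travel": [0,-1.3,-0.9],"twist": [0,0,-6.43]},{"hand": 8.7,"travel": [0.15,-1.3,-0.9],"twist": [0,0,-6.43]},{"hand": 8.7,"travel": [0.3,-1.3,-0.9],"twist": [0,0,-6.43]},{"hand": 8.7,"travel": [0.4,-1.3,-0.9],"twist": [0,0,-6.43]},{"hand": 8.7,"travel": [0.6,-1.2,-0.9],"twist": [0,0,-6.43]}])

```text
time: 7.73
position: [0.5906, 0.009, 0.2774]
tool_rot: [0.445, 0.896, 0.0, 0.001]
ft_force: [0.6, 0.7, 0.1]
grip_width: 0.0654
grip_force: 0.0
```

Request:
move_arm(commands=[{"hand": 8.7,"travel": [0.7,-1.1,-0.7],"twist": [0,0,-6.43]},{"hand": 8.7,"travel": [0.85,-1.05,-0.7],"twist": [0,0,-6.43]},{"hand": 8.7,"travel": [0.95,-1.0,-0.7],"twist": [0,0,-6.43]},{"hand": 8.7,"travel": [1.05,-0.9,-0.7],"twist": [0,0,-6.43]},{"hand": 8.7,"travel": [1.1,-0.75,-0.7],"twist": [0,0,-6.43]}])

```text
time: 8.15
position: [0.5233, 0.0023, 0.3122]
tool_rot: [0.179, 0.984, 0.0, 0.001]
ft_force: [-0.6, -1.5, -0.5]
grip_width: 0.086
grip_force: 0.0
```

Request:
move_arm(commands=[{"hand": 8.7,"travel": [1.2,-0.65,-0.5],"twist": [0,0,-6.43]},{"hand": 8.7,"travel": [1.3,-0.5,-0.5],"twist": [0,0,-6.43]},{"hand": 8.7,"travel": [1.3,-0.35,-0.5],"twist": [0,0,-6.43]},{"hand": 8.7,"travel": [1.3,-0.2,0],"twist": [0,0,-6.43]},{"hand": 8.7,"travel": [0,0,0],"twist": [0,0,0]}])

```text
time: 8.57
position: [0.4681, -0.0041, 0.3269]
tool_rot: [-0.042, 0.999, -0.0, -0.0]
ft_force: [-0.4, -0.6, -0.1]
grip_width: 0.0868
grip_force: 0.0
```

Request:
move_arm(commands=[{"hand": 8.7,"travel": [0,0,0],"twist": [0,0,0]},{"hand": 8.7,"travel": [0,0,0],"twist": [0,0,0]}])

```text
time: 8.73
position: [0.4712, -0.0044, 0.3264]
tool_rot: [-0.04, 0.999, -0.0, 0.001]
ft_force: [-0.6, 0.2, -0.1]
grip_width: 0.0873
grip_force: 0.0
```

```bash
python3 - <<'E'
from h import *
c=grab('wrist');o=robot.get_obs();print({k:np.round(o[k],4) for k in('time','q','position','tool_rot','ft_force','grip_width')})
cv2.imwrite('pics/w3.png',cv2.resize(c['frame'][...,::-1],(768,576)));cv2.imwrite('pics/w3raw.png',c['frame'][...,::-1])
O=np.array([.5432,.0075]);a=np.radians(4.8);M=np.array([[np.cos(a),-np.sin(a)],[np.sin(a),np.cos(a)]])
for n,p in dict(top=(0,0,.147),padL=(0,.03,.143),padR=(0,-.03,.143),grip14=(.118,0,.0904),grip12=(.1105,0,.118)).items(): print(n,proj(c,[*(O+M@p[:2]),p[2]])*1.5)
E
```

```text
{'time': np.float64(8.7833), 'q': array([-2.4730e-01,  2.0880e-01,  1.6830e+00,  3.0000e-04,  1.2485e+00,
       -1.8992e+00]), 'position': array([ 0.4712, -0.0044,  0.3261]), 'tool_rot': array([-4.050e-02,  9.992e-01, -1.000e-04,  7.000e-04]), 'ft_force': array([1.0766, 0.2871, 0.4291]), 'grip_width': np.float64(0.0867)}
top [[391.46085332 353.67405159]]
padL [[430.24878761 351.30770806]]
padR [[352.48421346 351.60524872]]
grip14 [[390.26936271 441.4639887 ]]
grip12 [[390.71305528 452.70954703]]
```

View pics/w3.png

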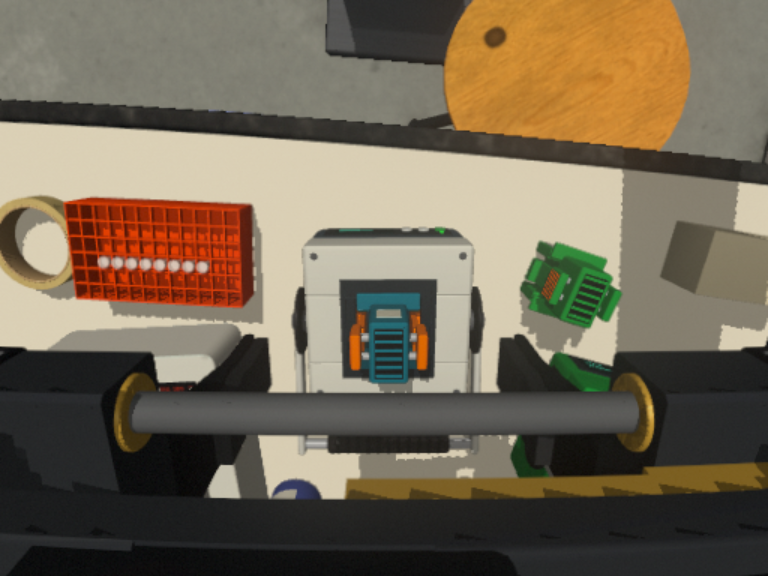

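The bar now lies behind the deck at row ≈442 (predicted 441 for 1.40 rad, 453 for 1.16), so it is seated. The orange catches are at (356,343) and (423,342). Measuring them next.

```bash
cat > pads.py <<'E'
from h import *
c=grab('wrist');h=cv2.cvtColor(c['frame'],cv2.COLOR_RGB2HSV)
m=cv2.inRange(h,(6,180,120),(19,255,255));m[:,:220]=0;m[:,300:]=0;m[260:]=0
n,l,s,ct=cv2.connectedComponentsWithStats(m);B=[i for i in range(1,n) if s[i,4]>40]
O=np.array([.5432,.0075]);a=np.radians(4.8);M=np.array([[np.cos(a),-np.sin(a)],[np.sin(a),np.cos(a)]])
for i in B:
    y,x=np.where(l==i);q=[(x.min()-.5,np.median(y)),(x.max()+.5,np.median(y)),(np.median(x),y.min()-.5),(np.median(x),y.max()+.5)]
    P=onz(c,q,.143);print(s[i],((P[:,:2]-O)@M).round(4).tolist())
o=robot.get_obs();print(o['position'].round(4))
E
python3 pads.py; python3 - <<'E'
from h import *
O=np.array([.5432,.0075]);plan([((*O,.24),94.8,8),((*O,.135),94.8,8)])
E
```

```text
[296  30   4  45 104] [[-0.1959, 0.034], [-0.1959, 0.038], [-0.2167, 0.036], [-0.1745, 0.0371]]
[233 209  10  38 241] [[-0.0069, -0.0326], [-0.0069, -0.0211], [-0.0319, -0.0269], [0.0153, -0.0279]]
[274 209  11  38 248] [[-0.008, 0.0145], [-0.008, 0.0272], [-0.0318, 0.0215], [0.0155, 0.0225]]
[ 0.4712 -0.0044  0.3259]
T [-0.91, 0.08, 1.07] W [-0.0, 0.01, -0.02]
T [-0.91, 0.07, 1.07] W [-0.0, 0.01, -0.02]
T [-0.91, 0.07, 1.07] W [-0.0, 0.01, -0.02]
T [-0.91, 0.07, 1.07] W [-0.0, 0.01, -0.02]
T [-0.91, 0.07, 1.07] W [-0.0, 0.01, -0.02]
T [-0.91, 0.07, 1.07] W [-0.0, 0.01, -0.02]
T [-0.91, 0.07, 1.07] W [-0.0, 0.01, -0.02]
T [-0.91, 0.07, 1.07] W [-0.0, 0.01, -0.02]
T [-0.0, -0.0, 1.31] W [0.0, -0.0, -0.0]
T [-0.0, -0.0, 1.31] W [0.0, -0.0, -0.0]
T [-0.0, -0.0, 1.31] W [0.0, -0.0, -0.0]
T [-0.0, -0.0, 1.31] W [0.0, -0.0, -0.0]
T [-0.0, -0.0, 1.31] W [0.0, -0.0, -0.0]
T [-0.0, -0.0, 1.31] W [0.0, -0.0, -0.0]
T [-0.0, -0.0, 1.31] W [0.0, -0.0, -0.0]
T [-0.0, -0.0, 1.31] W [0.0, -0.0, -0.0]
```

```bash
python3 - <<'E'
from h import *
O=np.array([.5432,.0075]);a=np.radians(4.8);M=np.array([[np.cos(a),-np.sin(a)],[np.sin(a),np.cos(a)]])
for n,(x0,x1,y0,y1) in dict(top=(225,255,180,210),scene=(205,250,175,215)).items():
    c=grab(n);h=cv2.cvtColor(c['frame'],cv2.COLOR_RGB2HSV);m=cv2.inRange(h,(5,150,80),(20,255,255));k=np.zeros_like(m);k[y0:y1,x0:x1]=m[y0:y1,x0:x1]
    nn,l,s,ct=cv2.connectedComponentsWithStats(k)
    for i in range(1,nn):
        if s[i,4]>3: print(n,s[i],ct[i].round(1),((onz(c,[ct[i]],.14)[:,:2]-O)@M).round(4))
    print(proj(c,[*O,.14]))
    save(c,n+'2')
E
```

```text
[[239.33626695 193.84006015]]
scene [219 180   6  10  25] [221.1 184. ] [[-0.0079  0.0199]]
scene [232 185   7  16  61] [234.5 191.5] [[-0.0206 -0.0404]]
[[227.49844513 184.61740286]]
```

Request:
move_arm(commands=[{"hand": 8.7,"travel": [-1.4,0.1,1.2],"twist": [0,0,0]},{"hand": 8.7,"travel": [-1.5,0.1,1.5],"twist": [0,0,0]},{"hand": 8.7,"travel": [-1.5,0.1,2],"twist": [0,0,0]},{"hand": 8.7,"travel": [-1.5,0.1,2],"twist": [0,0,0]},{"hand": 8.7,"travel": [-1.4,0,1.9],"twist": [0,0,0]}])

```text
time: 9.35
position: [0.544, 0.006, 0.2385]
tool_rot: [-0.041, 0.999, 0.0, 0.0]
ft_force: [-0.1, 0.3, -0.1]
grip_width: 0.0869
grip_force: 0.0
```

Request:
move_arm(commands=[{"hand": 8.7,"travel": [0,0,0],"twist": [0,0,0]},{"hand": 8.7,"travel": [0,0,0],"twist": [0,0,0]},{"hand": 8.7,"travel": [0,0,0],"twist": [0,0,0]}])

```text
time: 9.6
position: [0.5427, 0.0057, 0.24]
tool_rot: [-0.041, 0.999, 0.0, -0.0]
ft_force: [0.4, 0.4, 0.0]
grip_width: 0.0868
grip_force: 0.0
```

```bash
python3 - <<'E'
from h import *
c=grab('wrist');cv2.imwrite('pics/w4.png',cv2.resize(c['frame'][...,::-1],(768,576)))
o=robot.get_obs();p=np.array(o['position']);Q=R.from_quat(o['tool_rot']);print(p.round(4),o['tool_rot'].round(4),o['time'])
h=cv2.cvtColor(c['frame'],cv2.COLOR_RGB2HSV);m=cv2.inRange(h,(6,180,120),(19,255,255));m[:,:180]=0;m[:,330:]=0;m[:100]=0;m[300:]=0
n,l,s,ct=cv2.connectedComponentsWithStats(m)
for i in range(1,n):
    if s[i,4]<60: continue
    y,x=np.where(l==i);q=[(x.min()-.5,np.median(y)),(x.max()+.5,np.median(y)),(np.median(x),y.min()-.5),(np.median(x),y.max()+.5)]
    print(s[i],(Q.inv().apply(onz(c,q,.143)-p)).round(4).tolist())
E
```

```text
[0.5428 0.0056 0.2405] [-4.140e-02  9.991e-01 -1.000e-04  4.000e-04] 9.65
[218 171  17  45 414] [[0.0039, -0.0312, 0.0976], [0.0039, -0.0172, 0.0975], [0.0228, -0.0253, 0.0975], [-0.0158, -0.0264, 0.0976]]
[276 171  16  45 420] [[0.0039, 0.0164, 0.0975], [0.0039, 0.0296, 0.0975], [0.0228, 0.0237, 0.0975], [-0.0158, 0.0248, 0.0975]]
```

View pics/w4.png

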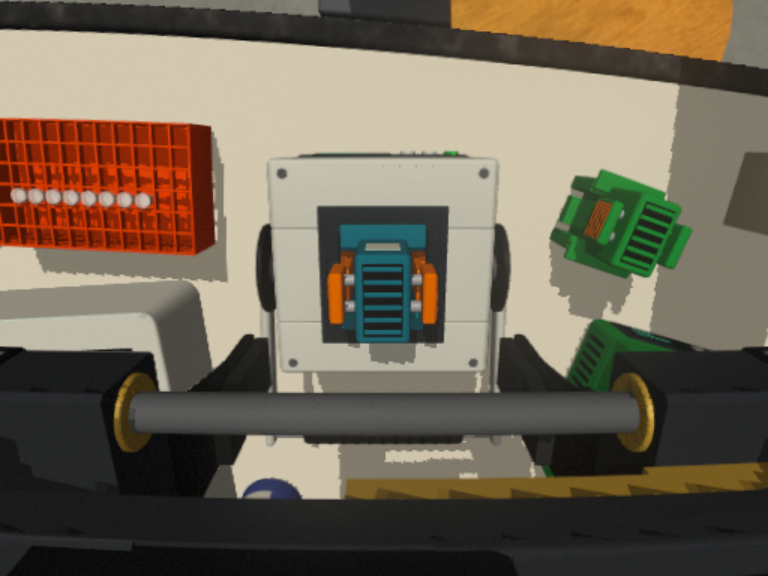

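The pads straddle the tool axis, with midpoint −0.8 mm in tool y, and there is room for both fingers. Descending to TCP z≈0.127.

Request:
move_arm(commands=[{"hand": 8.7,"travel": [0,-0.07,2.3],"twist": [0,0,0]},{"hand": 8.7,"travel": [0,0,2.3],"twist": [0,0,0]},{"hand": 8.7,"travel": [0,0,2.3],"twist": [0,0,0]},{"hand": 8.7,"travel": [0,0,2.3],"twist": [0,0,0]},{"hand": 8.7,"travel": [0,0,1.2],"twist": [0,0,0]}])

```text
time: 10.07
position: [0.5418, 0.0049, 0.1351]
tool_rot: [-0.041, 0.999, 0.0, -0.001]
ft_force: [-1.1, 0.0, 0.4]
grip_width: 0.0869
grip_force: 0.0
```

Request:
move_arm(commands=[{"hand": 8.7,"travel": [0,0,0.9],"twist": [0,0,0]},{"hand": 6.4,"travel": [0,0,0],"twist": [0,0,0]},{"hand": 6.4,"travel": [0,0,0],"twist": [0,0,0]},{"hand": 6.4,"travel": [0,0,0],"twist": [0,0,0]},{"hand": 6.4,"travel": [0,0,0],"twist": [0,0,0]}], force=25)

```text
time: 10.48
position: [0.5438, 0.0048, 0.1281]
tool_rot: [-0.041, 0.999, -0.0, 0.001]
ft_force: [-0.1, -0.1, -0.5]
grip_width: 0.0688
grip_force: 0.0
```

Request:
move_arm(commands=[{"hand": 6.4,"travel": [0,0,0],"twist": [0,0,0]},{"hand": 6.4,"travel": [0,0,0],"twist": [0,0,0]},{"hand": 6.4,"travel": [0,0,0],"twist": [0,0,0]}])

```text
time: 10.73
position: [0.5431, 0.0049, 0.1272]
tool_rot: [-0.041, 0.999, -0.0, 0.0]
ft_force: [-0.2, 0.8, -0.6]
grip_width: 0.0645
grip_force: 0.0
```

Request:
move_arm(commands=[{"hand": 5.7,"travel": [0,0,0],"twist": [0,0,0]},{"hand": 5.7,"travel": [0,0,0],"twist": [0,0,0]},{"hand": 5.7,"travel": [0,0,0],"twist": [0,0,0]},{"hand": 5.7,"travel": [0,0,0],"twist": [0,0,0]}])

```text
time: 11.07
position: [0.5429, 0.0049, 0.1269]
tool_rot: [-0.041, 0.999, -0.0, 0.0]
ft_force: [-0.2, 0.3, 1.6]
grip_width: 0.0575
grip_force: 3.6
```

```bash
python3 - <<'E'
from h import *
o=robot.get_obs();print({k:np.round(o[k],4) for k in('time','position','tool_rot','ft_force','moment','grip_width','grip_force')})
E
```

```text
{'time': np.float64(11.0667), 'position': array([0.5429, 0.0049, 0.1269]), 'tool_rot': array([-4.150e-02,  9.991e-01, -1.000e-04,  0.000e+00]), 'ft_force': array([-0.1832,  0.3193,  1.5691]), 'moment': array([0.0112, 0.0259, 0.0476]), 'grip_width': np.float64(0.0575), 'grip_force': np.float64(3.5617)}
```

Both pads are touched with almost no lateral force, so the grip is well centred. Pinching fully.

Request:
move_arm(commands=[{"hand": 4.0,"travel": [0,0,0],"twist": [0,0,0]},{"hand": 4.0,"travel": [0,0,0],"twist": [0,0,0]},{"hand": 4.0,"travel": [0,0,0],"twist": [0,0,0]},{"hand": 4.0,"travel": [0,0,0],"twist": [0,0,0]},{"hand": 4.0,"travel": [0,0,0],"twist": [0,0,0]}])

```text
time: 11.48
position: [0.5429, 0.005, 0.1272]
tool_rot: [-0.041, 0.999, 0.0, 0.0]
ft_force: [-0.4, 0.1, 6.1]
grip_width: 0.0457
grip_force: 25.0
```

Request:
move_arm(commands=[{"hand": 4.0,"travel": [0,0,0],"twist": [0,0,0]},{"hand": 4.0,"travel": [0,0,0],"twist": [0,0,0]},{"hand": 4.0,"travel": [0,0,0],"twist": [0,0,0]}])

```text
time: 11.73
position: [0.5429, 0.005, 0.1272]
tool_rot: [-0.041, 0.999, 0.0, 0.0]
ft_force: [-0.4, -0.2, 5.5]
grip_width: 0.0457
grip_force: 25.0
```

Request:
move_arm(commands=[{"hand": 4.0,"travel": [0,0,-0.3],"twist": [0,0,0]},{"hand": 4.0,"travel": [0,0,-0.4],"twist": [0,0,0]},{"hand": 4.0,"travel": [0,0,-0.4],"twist": [0,0,0]},{"hand": 4.0,"travel": [0,0,-0.4],"twist": [0,0,0]}])

```text
time: 12.07
position: [0.5426, 0.005, 0.1417]
tool_rot: [-0.041, 0.999, 0.0, -0.0]
ft_force: [-0.4, -0.8, -2.2]
grip_width: 0.0456
grip_force: 25.0
```

Only the weight (~2 N) shows, so it is rising freely. Continuing up to about +80 mm.

Request:
move_arm(commands=[{"hand": 4.0,"travel": [0,0,-0.7],"twist": [0,0,0]},{"hand": 4.0,"travel": [0,0,-0.7],"twist": [0,0,0]},{"hand": 4.0,"travel": [0,0,-0.8],"twist": [0,0,0]},{"hand": 4.0,"travel": [0,0,-0.8],"twist": [0,0,0]},{"hand": 4.0,"travel": [0,0,-0.8],"twist": [0,0,0]}])

```text
time: 12.48
position: [0.543, 0.0049, 0.1808]
tool_rot: [-0.041, 0.999, -0.0, 0.0]
ft_force: [-0.6, 0.4, -2.3]
grip_width: 0.0457
grip_force: 25.0
```

Request:
move_arm(commands=[{"hand": 4.0,"travel": [0,0,-0.8],"twist": [0,0,0]},{"hand": 4.0,"travel": [0,0,-0.8],"twist": [0,0,0]},{"hand": 4.0,"travel": [0,0,-0.8],"twist": [0,0,0]},{"hand": 4.0,"travel": [0,0,-0.8],"twist": [0,0,0]},{"hand": 4.0,"travel": [0,0,-0.4],"twist": [0,0,0]}])

```text
time: 12.9
position: [0.5434, 0.0049, 0.2171]
tool_rot: [-0.041, 0.999, -0.0, 0.001]
ft_force: [1.1, -0.7, -2.4]
grip_width: 0.046
grip_force: 25.0
```

Request:
move_arm(commands=[{"hand": 4.0,"travel": [0,0,0],"twist": [0,0,0]},{"hand": 4.0,"travel": [0,0,0],"twist": [0,0,0]},{"hand": 4.0,"travel": [0,0,0],"twist": [0,0,0]},{"hand": 4.0,"travel": [0,0,0],"twist": [0,0,0]},{"hand": 4.0,"travel": [0,0,0],"twist": [0,0,0]}])

```text
time: 13.32
position: [0.5426, 0.005, 0.2152]
tool_rot: [-0.041, 0.999, 0.0, -0.001]
ft_force: [0.1, -0.2, -3.1]
grip_width: 0.0455
grip_force: 25.0
```

```bash
python3 - <<'E'
from h import *
o=robot.get_obs();print({k:np.round(o[k],4) for k in('time','position','ft_force','grip_width','grip_force')})
c=grab('scene');d=grab('wrist')
a=cv2.resize(c['frame'][110:260,150:300],(420,420),interpolation=cv2.INTER_CUBIC);b=d['frame'][:,190:330] if 0 else cv2.resize(d['frame'],(380,285))
q=np.zeros((420,800,3),np.uint8);q[:,:420]=a;q[:285,420:]=b;cv2.imwrite('pics/end.png',q[...,::-1])
E
```

```text
{'time': np.float64(13.3167), 'position': array([0.5426, 0.005 , 0.2152]), 'ft_force': array([ 0.1272, -0.2295, -3.0833]), 'grip_width': np.float64(0.0455), 'grip_force': np.float64(24.9997)}
```

View pics/end.png

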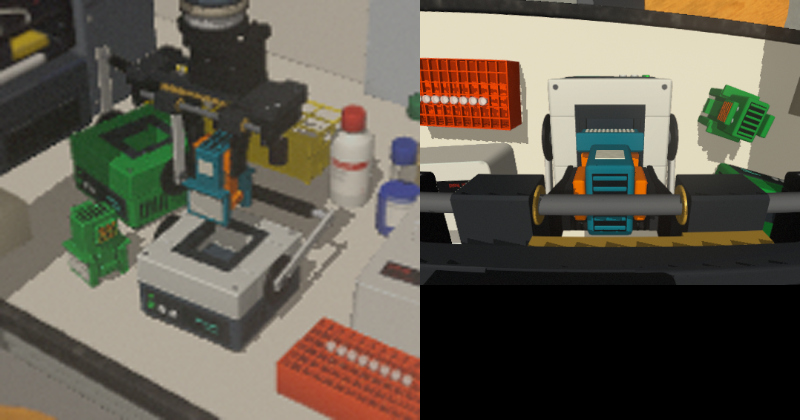

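The cassette at (210,185) hangs upright in the fingers with the bay empty below it. The handle lies seated at the rear at (300,205), and the bystanders are undisturbed.

```bash
python3 -c "
from rig import robot
print(robot.hand_in())"
```

```text
the job is handed in; nothing more can be done
None
```

I handed the job in at about 13 s. The handle is seated behind its detent, and the cassette is held still and upright by both pinched catches, about 48 mm above the sampler's top. The hand-in returned no verdict.

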